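Find and release the latched lamp key

TASK

One of the four identical keys on the grey lamp switch box was left latched down and stands a few millimetres lower than the others. With the fingertips, tap all four keys lightly one after another from left to right to find it, then press that key all the way down and let go, so that it releases and all four keys stand fully up. Press no other key down, and leave everything else on the desk where it is: nothing is to be gripped or lifted.

Things in the scene. Friction and masses are not known exactly. Their poses are not given: they have to be found in the camera images.
- switch_box: grey switch box, dark deck, 110 (its x) x 216 (its y) mm, fixed to the desk, turned up to 0.3 rad; origin: centre of its underside (z = 0), z up, +y to its left end as seen from the robot. Deck at z = 50 mm. Four like white keys in a row at x = 0, y = +67.5, +22.5, -22.5, -67.5 mm, 45 mm apart. Blank paper labels behind them; a cable gland sticks 14 mm out of the far side.
- key_1: first (leftmost) key from the left as seen from the robot: white cap, 34 (its x) x 26 (its y) mm; origin: centre of its flat top, axes as the box; moves straight down. Fully up its top is at z = 66 mm (16 mm above the deck), latched at 62 mm, at the end of travel 56.5 mm. All four keys look and work alike.
- key_2: second key from the left as seen from the robot: white cap, 34 (its x) x 26 (its y) mm; origin: centre of its flat top, axes as the box; moves straight down. Any key: unlatched, it starts to yield at about 4.5 N and needs 12 N to bottom and springs back up when let go.
- key_3: third key from the left as seen from the robot: white cap, 34 (its x) x 26 (its y) mm; origin: centre of its flat top, axes as the box; moves straight down. Any key: latched, it may be tapped with up to 6 N and stays latched; pressed to the end of its travel (about 10 N, 5 mm below its latched height) and let go, it springs fully up.
- key_4: fourth (rightmost) key from the left as seen from the robot: white cap, 34 (its x) x 26 (its y) mm; origin: centre of its flat top, axes as the box; moves straight down. Works like the others.
- nail_brush: small turquoise scrubbing brush with a bow handle, 85 mm long (along its own y), 30 mm wide, 55 mm high; loose bystander, origin at the centre of its underside.
- weight_50: brass check weight with a knob, 20 mm across, 21 mm high; loose bystander, origin at the centre of its underside.
- weight_100: brass check weight with a knob, 25 mm across, 27 mm high; loose bystander, origin at the centre of its underside.
- tape_clear: roll of brown packing tape lying flat, 92 mm across, 48 mm high; loose bystander, origin at the centre of its underside.
- marker_1: marker pen lying down, 135 mm long (along its own y), 17 mm thick; loose bystander, origin at the centre of its underside.
- tape_masking: roll of masking tape lying flat, 92 mm across, 25 mm high; loose bystander, origin at the centre of its underside.
- scoop_plastic: yellow scoop, 184 mm long (along its own y), 52 mm wide, 31 mm high; loose bystander, origin at the centre of its underside.

How it is judged:
On the way, in this order (a step that is already met when the one before it is completed fails the run):
1. the first (leftmost) key is touched with the fingers (contact force between the fingers and key_1 above 0.4 N), for 0.03 s.
2. the second key is touched with the fingers (contact force between the fingers and key_2 above 0.4 N), for 0.03 s.
3. the third key is touched with the fingers (contact force between the fingers and key_3 above 0.4 N), for 0.03 s.
4. the fourth (rightmost) key is touched with the fingers (contact force between the fingers and key_4 above 0.4 N), for 0.03 s.
5. the latched key has been released: all four keys stand fully up (height (world z) of each of key_1, key_2, key_3, key_4 above 0.0645 m), for 0.2 s.
At the end, for the whole second after the job is handed in: All four keys stand fully up (each top within 1.5 mm of its full height of 66 mm) and the bystanders are at rest (all of step 5 and linear speed of each of nail_brush, weight_50, weight_100, tape_clear, marker_1, tape_masking, scoop_plastic below 0.02 m/s); the robot touches nothing.
It fails at once if a key is pushed more than 6 mm down while another key is still latched (a wrong key pressed, or one tapped too hard) ((height (world z) of key_1 below 0.06 m and height (world z) of any of key_2, key_3, key_4 below 0.063 m) or (height (world z) of key_2 below 0.06 m and height (world z) of any of key_1, key_3, key_4 below 0.063 m) or (height (world z) of key_3 below 0.06 m and height (world z) of any of key_1, key_2, key_4 below 0.063 m) or (height (world z) of key_4 below 0.06 m and height (world z) of any of key_1, key_2, key_3 below 0.063 m)).
It fails at once if a bystander is pushed, lifted or carried more than 20 mm from its place (distance of any of nail_brush, weight_50, weight_100, tape_clear, marker_1, tape_masking, scoop_plastic from where it was at the start of the episode above 0.02 m).
It also fails if it takes over 48 s, if anything falls off the work surface, if the arm or the gripper's body presses on something with over 40 N, if the wrist force passes 120 N, or if a joint passes its speed limit or range.

ROBOT

A 6-joint arm with a two-finger parallel gripper is mounted at the origin on a cart in front of the work surface, level with it; the furniture and walls round the work are solid. World frame = base frame: x ahead of the robot, y to its left, z up, the work surface at z = 0. Lengths are in m, angles in rad, forces in N, time in s.
With the tool pointing down it reaches from about 0.35 to 0.775 m from the base axis. Payload 5.5 kg.
Tool frame: the origin (TCP) lies midway between the tips of the shut fingers; the grasp point (between the pads) lies 19 mm behind it; z points along the fingers, x is the direction in which the jaws open and shut, and the axes are right-handed (so a half turn about z gives the same grasp; the last joint's range is limited). The gripper opens to 85 mm and grips with 20 to 120 N. Pads are 22 mm wide; open, the fingers measure 114 mm over their backs; the gripper's body (76 mm by 85 mm) begins 54 mm behind the grasp point. The pads swing forward as they close: fully open they stand 13 mm farther back than shut.
Start: joints at [-0.14, 0.313, 0.046, 1.304, 0, 1.431], TCP at [0.575, -0, 0.231] pointing down, gripper open.
Joint ranges: [-2.76, 2.76], [-0.86, 1.69], [-1.03, 1.26], [-2.2, 2.34], [-1.47, 1.5], [-3.14, 3.14]. Speed limits (rad/s): [2.57, 2.57, 3.14, 3.14, 3.14, 3.14].

INTERFACE

Orientations are given as a unit quaternion [w, x, y, z].
In Python, from bench import readout, imaging, arm, finder gives the robot as it stands. The module is installed in compiled form; this text tells all that it offers.
- The arm moves only by the tool play_rows, never from a script. Its argument "plan" is a list of rows, each a list of 7 numbers: the turn, a rotation vector about the tool's x, y, z in degrees, then the shift along the tool's x, y, z in cm, then the opening, from 0 (shut) to 1 (fully open). In form: [[rx, ry, rz, dx, dy, dz, hand], ...]. A call has 1 to 12 rows; each row shifts and turns the commanded pose from where the row before left it, along the tool's axes as they then stand; what a row does not reach is not made up. A row lasts 1/8 s, in which the tool goes at most 62.5 mm and 10.7 degrees, less where a joint would pass 70% of its speed; a pose out of reach is approached as far as the arm can. A call with a gripper value outside its range is refused whole. The fingers move at their own pace and stop on an object; the grip force is fixed at half the most. Time passes only in rows, so rows that do not move let the fingers close. It gives the time, the measured TCP pose, the force and the opening at its end, in the units of the state.
- readout.read_state(): the state, without advancing time (a new reading comes with each control period).
- imaging.grab_frame(name): name is "scene" or "side" or "wrist"; returns the picture (400x640x3 uint8, blue, green, red); there is no depth.
- imaging.camera_info(name): a dict with "camera_matrix" (3x3 intrinsics, pixels), "k1" (the pictures are not rectified: a ray, as slopes to the right and down, at radius r is drawn at 1 + k1 r^2 times it, then the intrinsics apply), "eye" and "rotation" of the camera in the world. Camera axes: x right, y up, looking along -z (the intrinsics and any distortion apply to the point x, -y, -z); pixel columns grow to the right and rows downward; lengths in m; the calibration is good to about 2 mm. A picture is of the moment at which its call begins: read the wrist's pose just before it. camera_info takes no time and is no camera call; for the wrist camera it gives the pose at the moment of the call.
- arm.sign_off(): hands the job in, once; it reports no verdict.
Trained networks look in the newest picture that a camera, given by its name, has taken for a name from the list of things; names that differ only in an ending like _2 or _b are one class to them, and where a whole thing is asked for, a point or a joint stands for the part that bears it (a point fixed in the world has none). Each returns a list of dicts, best first, with "conf" (0 to 1); they miss things now and then, are a little off and sometimes report something else, mostly with a low value. They report only what shows in the picture. A call takes as long as a camera call.
- finder.outline_of(query, camera): "region" (400x640 bool, what is visible of it) and "box" ([left, top, right, bottom] in pixels, round what is visible of it).
The state is a dict: "time_s": time; "qpos": joint angles; "qvel": joint speeds; "joint_torque": joint torques, N m; "ee_pos": TCP position; "tool_rot": TCP orientation; "ft_force": force on the tool from outside, world axes, zero at the start; "ft_torque": the same for the moment, N m; "finger_gap": opening from 0.0 (shut) to 1.0 (fully open).
Only numpy, scipy, OpenCV 4.12 (cv2) and the standard library are available. Lean on these libraries where they do the work, as an engineer would, in place of code of your own. Each camera call takes 0.05 s, during which the arm holds its last target.

## Working session

There is one attempt and no reset: what is moved stays moved. The work goes in short steps, Python scripts to look and compute and a tool call to move; the robot and the scene stay as the last step left them, time stands still between calls to the robot, and variables do not carry over. Pictures are saved under pics/ and viewed, and the job is handed in when it is done.

Besides the shell and the picture viewer there is one more tool, called after "Emit:" by a JSON object that holds its "api" and its "payload". play_rows: Moves the arm, as the interface text tells. Its arguments: {"type":"object","properties":{"plan":{"type":"array"}},"required":["plan"]}

```bash
mkdir -p pics; python3 - <<'E'
from bench import readout, imaging, arm, finder
import cv2
print(readout.read_state())
for n in ["scene","side","wrist"]:
    f=imaging.grab_frame(n); cv2.imwrite(f"pics/a_{n}.png",f); print(n,imaging.camera_info(n))
    for q in ["switch_box","key_1"]:
        for r in finder.outline_of(q,n)[:6]: print(q,r["conf"],r["box"])
E
```

```text
{'time_s': 0.0, 'qpos': array([-1.39636882e-01,  3.14014432e-01,  4.49893566e-02,  1.30361308e+00,
        6.21393197e-06,  1.43123299e+00]), 'qvel': array([ 0.00096823, -0.00144813,  0.00131326, -0.000278  , -0.00095786,
       -0.00053445]), 'joint_torque': array([-2.90074182e-03, -4.80629075e+01,  2.98531097e+01,  1.95313990e-02,
       -3.83516899e-04, -4.27451073e-05]), 'ee_pos': array([5.74488584e-01, 4.29282730e-05, 2.30405143e-01]), 'tool_rot': array([-1.31219079e-04,  9.99999575e-01, -3.67777535e-05, -9.11521379e-04]), 'ft_force': array([-0.15660545,  0.00970186,  0.35374919]), 'ft_torque': array([ 0.00881262,  0.01831143, -0.01518077]), 'finger_gap': 1.0003842201350763}
scene {'camera_matrix': array([[508.94371407,   0.        , 319.02615844],
       [  0.        , 508.94371407, 197.13290612],
       [  0.        ,   0.        ,   1.        ]]), 'k1': -0.08724159225394364, 'eye': array([-0.04696442,  0.84535773,  1.26848816]), 'rotation': array([-0.28182958, -0.09921767,  0.34017141,  0.89163409])}
switch_box 0.95 [268.9, 205.0, 336.5, 267.2]
key_1 0.67 [282.7, 236.7, 297.9
[... 477 characters left out ...]
[327.1, 143.6, 357.8, 160.8]
key_1 0.7 [291.8, 217.4, 308.3, 229.1]
key_1 0.41 [302.9, 207.0, 318.9, 221.2]
wrist {'camera_matrix': array([[281.80337226,   0.        , 318.90801277],
       [  0.        , 281.80337226, 197.96475889],
       [  0.        ,   0.        ,   1.        ]]), 'k1': -0.024873820196789766, 'eye': array([0.57461456, 0.07963686, 0.37400195]), 'rotation': array([ 9.87581741e-01, -1.57105759e-01,  2.91866877e-04,  9.13638810e-06])}
switch_box 0.72 [206.6, 0.0, 328.1, 196.5]
switch_box 0.35 [250.3, 117.3, 281.5, 139.2]
key_1 0.96 [246.6, 69.7, 283.5, 96.2]
key_1 0.73 [250.3, 113.4, 282.6, 143.1]
key_1 0.64 [243.7, 19.4, 278.0, 49.6]
key_1 0.62 [255.2, 155.0, 283.1, 182.8]
```

View pics/a_scene.png

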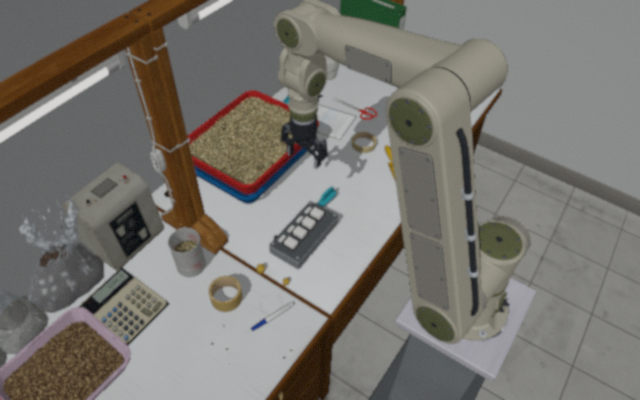

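View pics/a_wrist.png

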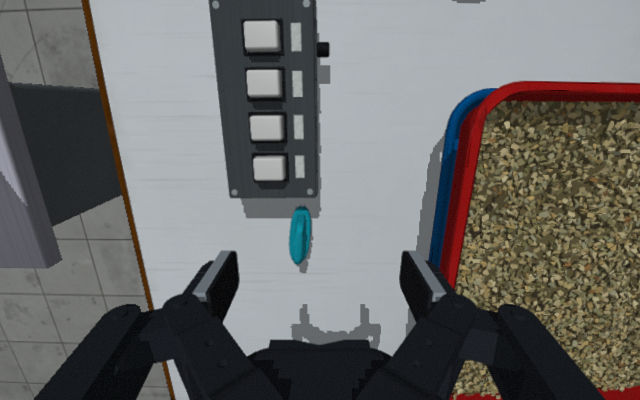

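```bash
cat > h.py <<'E'
import numpy as np, cv2
from scipy.spatial.transform import Rotation as R
def rotm(q): return R.from_quat([q[1],q[2],q[3],q[0]]).as_matrix()
def back(info,uv,z):
    K=info["camera_matrix"]; uv=np.array([[uv]],float)
    p=cv2.undistortPoints(uv,K,np.array([info["k1"],0,0,0.]))[0,0]
    d=rotm(info["rotation"])@np.array([p[0],-p[1],-1]); e=info["eye"]
    return e+d*(z-e[2])/d[2]
def proj(info,P):
    c=rotm(info["rotation"]).T@(np.array(P)-info["eye"]); x,y=c[0]/-c[2],-c[1]/-c[2]
    s=1+info["k1"]*(x*x+y*y); K=info["camera_matrix"]
    return K[0,0]*x*s+K[0,2],K[1,1]*y*s+K[1,2]
E
python3 - <<'E'
from h import *
from bench import imaging,finder
info=imaging.camera_info("wrist")
im=imaging.grab_frame("wrist")
for r in finder.outline_of("key_1","wrist"):
    m=r["region"]; v,u=np.nonzero(m); print(r["conf"],np.round(r["box"]),m.sum(),u.mean(),v.mean(),back(info,(u.mean(),v.mean()),.065).round(4))
cv2.imwrite("pics/crop.png",cv2.resize(im[0:220,180:380],None,fx=2.7,fy=2.7,interpolation=cv2.INTER_CUBIC))
E
```

```text
0.9 [254. 154. 285. 182.] 728 269.38324175824175 167.59065934065933 [0.5193 0.0144 0.065 ]
0.89 [245.  20. 278.  50.] 1039 261.5303176130895 35.50240615976901 [0.5184 0.146  0.065 ]
0.85 [246.  71. 284.  99.] 922 263.90997830802604 82.63015184381779 [0.5183 0.1028 0.065 ]
0.66 [248. 116. 281. 142.] 787 266.13214739517156 127.98729351969504 [0.5181 0.0575 0.065 ]
```

View pics/crop.png

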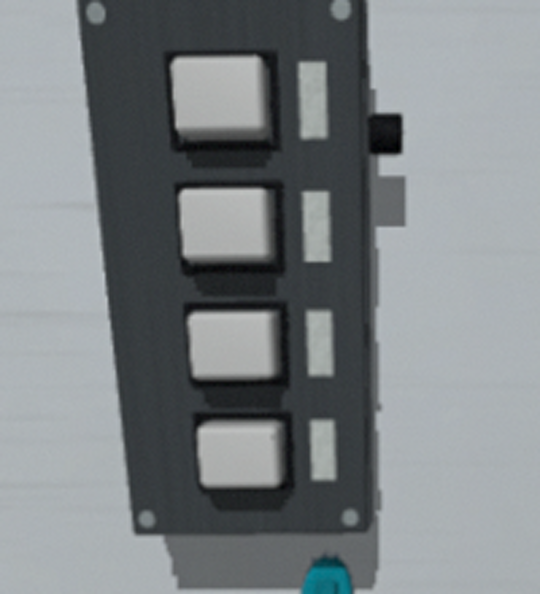

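```bash
python3 - <<'E'
from h import *
from bench import imaging
info=imaging.camera_info("wrist")
def box(c,t):
    M=np.array([[np.cos(t),-np.sin(t)],[np.sin(t),np.cos(t)]])
    return lambda x,y,z: np.r_[np.array(c)+M@[x,y],z]
im=imaging.grab_frame("wrist")
b=box((.5185,.0802),0.007)
for cx in (-.055,.055):
  for cy in (-.108,.108): print(cx,cy,np.round(proj(info,b(cx,cy,.05)),1))
big=cv2.resize(im[0:220,180:380],None,fx=2.7,fy=2.7,interpolation=cv2.INTER_CUBIC)
def poly(pts,col):
    p=np.array([(np.array(proj(info,b(*q)))-[180,0]+.5)*2.7 for q in pts],np.int32); cv2.polylines(big,[p],True,col,1)
poly([(-.055,-.108,.05),(.055,-.108,.05),(.055,.108,.05),(-.055,.108,.05)],(0,0,255))
for k in (.0675,.0225,-.0225,-.0675): poly([(a,k+c,.066) for a,c in((-.017,-.013),(.017,-.013),(.017,.013),(-.017,.013))],(0,255,0))
cv2.imwrite("pics/ov.png",big)
E
```

```text
-0.055 -0.108 [228.1 199.5]
-0.055 0.108 [206.1  -7.1]
0.055 -0.108 [318.6 198.9]
0.055 0.108 [317.   -8.9]
```

View pics/ov.png

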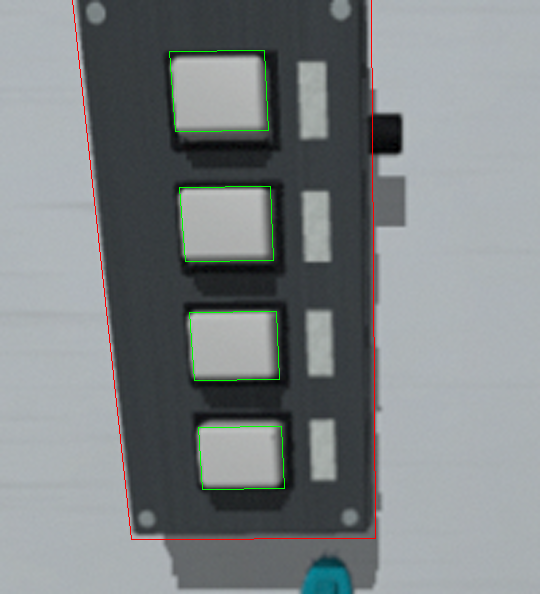

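Emit:
{"api": "play_rows", "payload": {"plan": [[0, 0, 0, -1, -2.5, 0, 0], [0, 0, 0, -1, -2.5, 1, 0], [0, 0, 0, -1, -2.5, 2, 0], [0, 0, 0, -1, -2.5, 2, 0], [0, 0, 0, -1, -2.5, 2, 0], [0, 0, 0, -0.7, -2.2, 2, 0], [0, 0, 0, 0, 0, 2, 0], [0, 0, 0, 0, 0, 2, 0], [0, 0, 0, 0, 0, 1.5, 0], [0, 0, 0, 0, 0, 0, 0], [0, 0, 0, 0, 0, 0, 0]]}}

```text
time_s: 1.98
ee_pos: [0.5186, 0.1469, 0.0869]
tool_rot: [-0.0, 1.0, -0.0, 0.001]
ft_force: [-0.4, -0.1, -0.1]
finger_gap: 0.002
```

```bash
python3 - <<'E'
from h import *
from bench import imaging,readout
s=readout.read_state();print(s["time_s"],s["ee_pos"],s["tool_rot"],s["ft_force"],s["finger_gap"])
a=imaging.grab_frame("wrist");b=imaging.grab_frame("side")
cv2.imwrite("pics/c.png",a); cv2.imwrite("pics/d.png",cv2.resize(b[140:290,220:400],None,fx=4,fy=4,interpolation=cv2.INTER_CUBIC))
E
```

```text
1.975 [0.51858525 0.1469333  0.08693121] [-4.83625787e-05  9.99999867e-01 -1.15002738e-04  5.00396735e-04] [-0.36991114 -0.10275081 -0.06122127] 0.0017944838515099432
```

View pics/c.png

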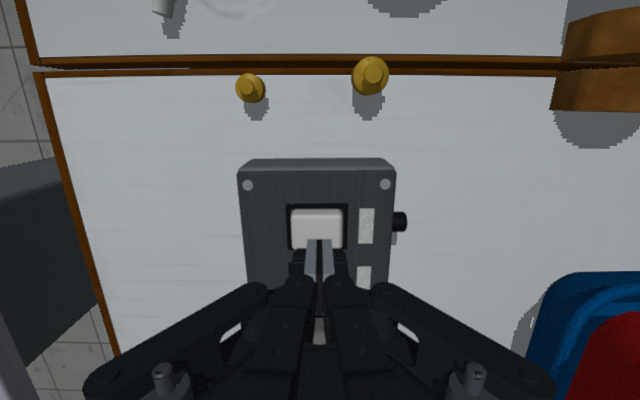

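View pics/d.png

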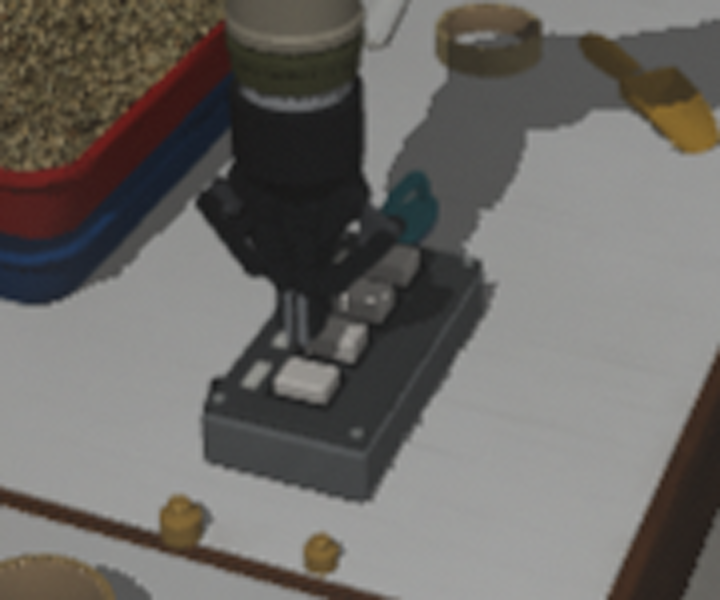

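```bash
python3 - <<'E'
from h import *
from bench import imaging,readout
a=cv2.imread("pics/c.png");i=imaging.camera_info("wrist")
for y in (.147,.102):
  p=np.array([proj(i,(.5185+dx,y+dy,.066)) for dx,dy in((-.017,-.013),(.017,-.013),(.017,.013),(-.017,.013))])
  print(p.round(0).tolist()); 
print(proj(i,readout.read_state()["ee_pos"]))
print([back(i,uv,.05).round(4).tolist() for uv in((238,171),(395,171))])
E
```

```text
[[293.0, 255.0], [345.0, 254.0], [346.0, 218.0], [292.0, 218.0]]
[[295.0, 311.0], [343.0, 311.0], [344.0, 279.0], [294.0, 279.0]]
(np.float64(319.61063199054473), np.float64(252.9386619589365))
[[0.4657, 0.1864, 0.05], [0.5682, 0.1863, 0.05]]
```

Emit:
{"api": "play_rows", "payload": {"plan": [[0, 0, 0, 0, 0, 1.0, 0], [0, 0, 0, 0, 0, 0.7, 0], [0, 0, 0, 0, 0, 0, 0], [0, 0, 0, 0, 0, 0, 0]]}}

```text
time_s: 2.58
ee_pos: [0.518, 0.147, 0.0692]
tool_rot: [0.0, 1.0, -0.0, -0.0]
ft_force: [0.3, 0.5, -0.3]
finger_gap: 0.005
```

Emit:
{"api": "play_rows", "payload": {"plan": [[0, 0, 0, 0, 0, 0.3, 0], [0, 0, 0, 0, 0, 0.1, 0], [0, 0, 0, 0, 0, 0.1, 0], [0, 0, 0, 0, 0, 0, 0], [0, 0, 0, 0, 0, 0, 0]]}}

```text
time_s: 3.2
ee_pos: [0.5181, 0.147, 0.0644]
tool_rot: [-0.0, 1.0, -0.0, 0.0]
ft_force: [-0.1, -0.2, 0.8]
finger_gap: 0.001
```

Emit:
{"api": "play_rows", "payload": {"plan": [[0, 0, 0, 0, 0, 0.05, 0], [0, 0, 0, 0, 0, 0, 0], [0, 0, 0, 0, 0, 0, 0]]}}

```text
time_s: 3.58
ee_pos: [0.5181, 0.147, 0.0638]
tool_rot: [0.0, 1.0, -0.0, 0.0]
ft_force: [-0.3, 0.6, -0.3]
finger_gap: -0.004
```

Emit:
{"api": "play_rows", "payload": {"plan": [[0, 0, 0, 0, 0, 0.05, 0], [0, 0, 0, 0, 0, 0, 0], [0, 0, 0, 0, 0, 0, 0]]}}

```text
time_s: 3.95
ee_pos: [0.518, 0.147, 0.0633]
tool_rot: [0.0, 1.0, 0.0, 0.0]
ft_force: [0.1, -0.2, 0.8]
finger_gap: 0.004
```

Emit:
{"api": "play_rows", "payload": {"plan": [[0, 0, 0, 0, 0, 0.05, 0], [0, 0, 0, 0, 0, 0, 0], [0, 0, 0, 0, 0, 0, 0]]}}

```text
time_s: 4.32
ee_pos: [0.5181, 0.147, 0.0628]
tool_rot: [0.0, 1.0, -0.0, 0.0]
ft_force: [-1.0, -0.1, -0.1]
finger_gap: -0.004
```

Emit:
{"api": "play_rows", "payload": {"plan": [[0, 0, 0, 0, 0, 0.05, 0], [0, 0, 0, 0, 0, 0, 0], [0, 0, 0, 0, 0, 0, 0]]}}

```text
time_s: 4.7
ee_pos: [0.5181, 0.147, 0.0623]
tool_rot: [0.0, 1.0, -0.0, 0.0]
ft_force: [-0.1, 0.9, 0.3]
finger_gap: -0.004
```

Emit:
{"api": "play_rows", "payload": {"plan": [[0, 0, 0, 0, 0, 0.05, 0], [0, 0, 0, 0, 0, 0, 0], [0, 0, 0, 0, 0, 0, 0]]}}

```text
time_s: 5.08
ee_pos: [0.5181, 0.147, 0.062]
tool_rot: [0.0, 1.0, -0.0, 0.0]
ft_force: [-0.5, 0.4, 3.7]
finger_gap: 0.0
```

Emit:
{"api": "play_rows", "payload": {"plan": [[0, 0, 0, 0, 0, -0.5, 0], [0, 0, 0, 0, 0, -1.0, 0], [0, 0, 0, 0, 2.25, 0, 0], [0, 0, 0, 0, 2.25, 0, 0], [0, 0, 0, 0, 0, 0.5, 0], [0, 0, 0, 0, 0, 0.3, 0], [0, 0, 0, 0, 0, 0, 0], [0, 0, 0, 0, 0, 0.2, 0], [0, 0, 0, 0, 0, 0, 0], [0, 0, 0, 0, 0, 0, 0]]}}

```text
time_s: 6.32
ee_pos: [0.518, 0.1022, 0.0668]
tool_rot: [-0.0, 1.0, 0.0, 0.0]
ft_force: [0.5, 0.4, -0.1]
finger_gap: 0.002
```

Emit:
{"api": "play_rows", "payload": {"plan": [[0, 0, 0, 0, 0, 0.1, 0], [0, 0, 0, 0, 0, 0, 0], [0, 0, 0, 0, 0, 0, 0]]}}

```text
time_s: 6.7
ee_pos: [0.5182, 0.102, 0.066]
tool_rot: [-0.0, 1.0, -0.0, 0.0]
ft_force: [-0.1, 0.5, 1.8]
finger_gap: -0.005
```

Emit:
{"api": "play_rows", "payload": {"plan": [[0, 0, 0, 0, 0, 0.05, 0], [0, 0, 0, 0, 0, 0, 0], [0, 0, 0, 0, 0, 0, 0]]}}

```text
time_s: 7.08
ee_pos: [0.5182, 0.1021, 0.0655]
tool_rot: [-0.0, 1.0, 0.0, 0.0]
ft_force: [-0.3, 0.2, 4.1]
finger_gap: 0.002
```

Emit:
{"api": "play_rows", "payload": {"plan": [[0, 0, 0, 0, 0, -0.5, 0], [0, 0, 0, 0, 0, -0.6, 0], [0, 0, 0, 0, 2.25, 0, 0], [0, 0, 0, 0, 2.25, 0, 0], [0, 0, 0, 0, 0, 0.5, 0], [0, 0, 0, 0, 0, 0.3, 0], [0, 0, 0, 0, 0, 0, 0], [0, 0, 0, 0, 0, 0.2, 0], [0, 0, 0, 0, 0, 0.1, 0], [0, 0, 0, 0, 0, 0, 0], [0, 0, 0, 0, 0, 0, 0]]}}

```text
time_s: 8.45
ee_pos: [0.5182, 0.0575, 0.0657]
tool_rot: [-0.0, 1.0, 0.0, 0.0]
ft_force: [-0.8, 3.6, 3.7]
finger_gap: -0.0
```

Emit:
{"api": "play_rows", "payload": {"plan": [[0, 0, 0, 0, 0, -0.5, 0], [0, 0, 0, 0, 0, -0.6, 0], [0, 0, 0, 0, 2.2, 0, 0], [0, 0, 0, 0, 2.2, 0, 0], [0, 0, 0, 0, 0, 0.5, 0], [0, 0, 0, 0, 0, 0.3, 0], [0, 0, 0, 0, 0, 0, 0], [0, 0, 0, 0, 0, 0.2, 0], [0, 0, 0, 0, 0, 0.1, 0], [0, 0, 0, 0, 0, 0, 0], [0, 0, 0, 0, 0, 0, 0]]}}

```text
time_s: 9.82
ee_pos: [0.5181, 0.0134, 0.0656]
tool_rot: [-0.0, 1.0, 0.0, 0.0]
ft_force: [-1.3, 2.4, 3.7]
finger_gap: 0.001
```

Keys 2–4 contact at about 66 mm and key 1 at 62 mm, so key 1 is the latched one. I'll return to it.

Emit:
{"api": "play_rows", "payload": {"plan": [[0, 0, 0, 0, 0, -0.5, 0], [0, 0, 0, 0, 0, -1.0, 0], [0, 0, 0, 0, -2.7, 0, 0], [0, 0, 0, 0, -2.7, 0, 0], [0, 0, 0, 0, -2.7, 0, 0], [0, 0, 0, 0, -2.7, 0, 0], [0, 0, 0, 0, -2.6, 0, 0], [0, 0, 0, 0, 0, 0, 0], [0, 0, 0, 0, 0, 0, 0], [0, 0, 0, 0, 0, 0.8, 0], [0, 0, 0, 0, 0, 0.6, 0], [0, 0, 0, 0, 0, 0, 0]]}}

```text
time_s: 11.32
ee_pos: [0.5174, 0.1464, 0.0654]
tool_rot: [0.0, 1.0, -0.0, -0.001]
ft_force: [0.2, 0.3, 0.3]
finger_gap: -0.001
```

Emit:
{"api": "play_rows", "payload": {"plan": [[0, 0, 0, 0, 0, 0.2, 0], [0, 0, 0, 0, 0, 0.2, 0], [0, 0, 0, 0, 0, 0.2, 0], [0, 0, 0, 0, 0, 0.2, 0], [0, 0, 0, 0, 0, 0.1, 0], [0, 0, 0, 0, 0, 0.1, 0], [0, 0, 0, 0, 0, 0, 0], [0, 0, 0, 0, 0, 0, 0]]}}

```text
time_s: 12.32
ee_pos: [0.5183, 0.147, 0.0578]
tool_rot: [0.0, 1.0, 0.0, 0.001]
ft_force: [-4.3, -1.1, 9.8]
finger_gap: 0.005
```

Emit:
{"api": "play_rows", "payload": {"plan": [[0, 0, 0, 0, 0, 0.1, 0], [0, 0, 0, 0, 0, 0.1, 0], [0, 0, 0, 0, 0, 0.1, 0], [0, 0, 0, 0, 0, 0, 0], [0, 0, 0, 0, 0, 0, 0]]}}

```text
time_s: 12.95
ee_pos: [0.5183, 0.147, 0.0564]
tool_rot: [0.0, 1.0, 0.0, 0.001]
ft_force: [-6.0, -0.8, 22.4]
finger_gap: 0.002
```

Key 1 is at the bottom (56.4 mm, force rising sharply to 22 N). I'll let go and back off.

Emit:
{"api": "play_rows", "payload": {"plan": [[0, 0, 0, 0, 0, -0.5, 0], [0, 0, 0, 0, 0, -1, 0], [0, 0, 0, 0, 0, -2, 0], [0, 0, 0, 0, 0, -3, 0], [0, 0, 0, 0, 0, -3, 0], [0, 0, 0, 0, 3, -3, 0], [0, 0, 0, 0, 3, -3, 0], [0, 0, 0, 0, 3, 0, 0], [0, 0, 0, 0, 3, 0, 0], [0, 0, 0, 0, 2.5, 0, 0], [0, 0, 0, 0, 0, 0, 0], [0, 0, 0, 0, 0, 0, 0]]}}

```text
time_s: 14.45
ee_pos: [0.518, 0.0024, 0.2083]
tool_rot: [-0.0, 1.0, -0.0, 0.0]
ft_force: [0.0, -0.0, 0.1]
finger_gap: -0.001
```

```bash
python3 - <<'E'
from h import *
from bench import imaging,readout
i=imaging.camera_info("wrist");a=imaging.grab_frame("wrist");b=imaging.grab_frame("side")
print(readout.read_state()["ee_pos"])
A=cv2.resize(a[0:220,180:380],None,fx=2,fy=2,interpolation=cv2.INTER_CUBIC)
B=cv2.resize(b[180:280,260:350],None,fx=4.4,fy=4.4,interpolation=cv2.INTER_CUBIC)
cv2.imwrite("pics/e.png",np.hstack([A,B[:440,:396]]))
E
```

```text
[0.51796153 0.00275266 0.20828438]
```

View pics/e.png

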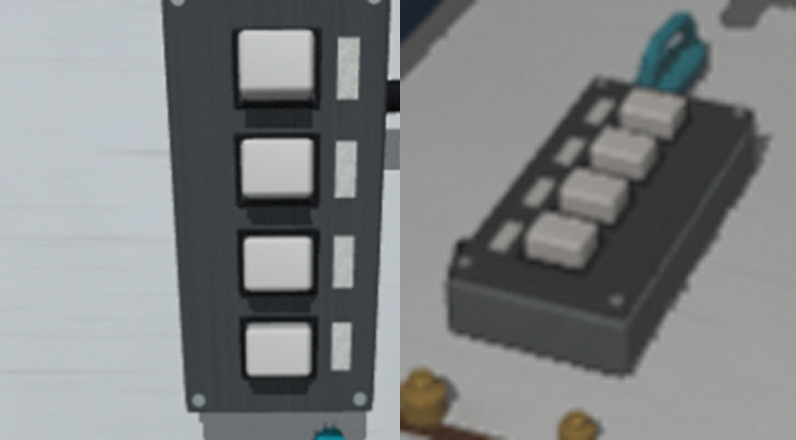

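The picture shows all four keys standing alike. To be sure, I'll tap key 1 lightly once more.

Emit:
{"api": "play_rows", "payload": {"plan": [[0, 0, 0, 0, -3, 0, 0], [0, 0, 0, 0, -3, 2, 0], [0, 0, 0, 0, -3, 3, 0], [0, 0, 0, 0, -3, 3, 0], [0, 0, 0, 0, -2.4, 3, 0], [0, 0, 0, 0, 0, 2, 0], [0, 0, 0, 0, 0, 0.9, 0], [0, 0, 0, 0, 0, 0, 0], [0, 0, 0, 0, 0, 0.2, 0], [0, 0, 0, 0, 0, 0.1, 0], [0, 0, 0, 0, 0, 0, 0], [0, 0, 0, 0, 0, 0, 0]]}}

```text
time_s: 16.05
ee_pos: [0.5183, 0.1459, 0.0666]
tool_rot: [-0.0, 1.0, -0.0, 0.0]
ft_force: [-0.0, -0.3, 0.3]
finger_gap: 0.002
```

Emit:
{"api": "play_rows", "payload": {"plan": [[0, 0, 0, 0, 0, 0.1, 0], [0, 0, 0, 0, 0, 0, 0], [0, 0, 0, 0, 0, 0, 0]]}}

```text
time_s: 16.42
ee_pos: [0.5183, 0.1459, 0.0657]
tool_rot: [0.0, 1.0, -0.0, 0.0]
ft_force: [-1.2, -0.8, 4.5]
finger_gap: 0.002
```

Emit:
{"api": "play_rows", "payload": {"plan": [[0, 0, 0, 0, 0, -0.5, 0], [0, 0, 0, 0, 0, -1, 0], [0, 0, 0, 0, 0, -2, 0], [0, 0, 0, 0, 0, -3, 0], [0, 0, 0, 0, 0, -3, 0], [0, 0, 0, 0, 0, 0, 0], [0, 0, 0, 0, 0, 0, 0], [0, 0, 0, 0, 0, 0, 0], [0, 0, 0, 0, 0, 0, 0]]}}

```text
time_s: 17.55
ee_pos: [0.5174, 0.1459, 0.1593]
tool_rot: [0.0, 1.0, -0.0, -0.001]
ft_force: [0.1, -0.5, 1.1]
finger_gap: -0.004
```

Key 1 now meets the fingers at about 66 mm, so it is fully up. Handing in.

```bash
python3 -c "
from bench import arm
print(arm.sign_off())"
```

```text
the job is handed in; nothing more can be done
None
```

I found the latched key, released it, and handed the job in; no verdict was reported.

- **Finding it:** I tapped keys 1 to 4 from left to right with the shut fingertips, at about 4 N each. Key 1 (leftmost) met the fingers at 62 mm and keys 2–4 at about 66 mm, so key 1 was the latched one.
- **Releasing it:** I pressed key 1 down to its stop, at 56.4 mm and 22 N, then let go.
- **Last checks:** The pictures showed all four keys standing at the same height. A light re-tap of key 1 met it at about 66 mm with 4.5 N. The arm then backed off to 0.16 m above the desk, clear of everything.
- **Oddities:** The taps on keys 3 and 4 also showed a sideways force of 2 to 4 N, which I took for friction. I didn't measure the loose items again afterwards, but the fingers worked only above the box and reached none of them.

The job was handed in at about 17.6 s of the 48 s allowed.

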